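Nest the wooden pantry pots

ROBOT

A 6-joint arm with a two-finger parallel gripper is mounted at the origin on a cart in front of the work surface, level with it; the furniture and walls round the work are solid. World frame = base frame: x ahead of the robot, y to its left, z up, the work surface at z = 0. Lengths are in mm, angles in degrees, forces in N, time in s.
With the tool pointing down it reaches from about 350 to 850 mm from the base axis. Payload 8.1 kg.
Tool frame: the origin (TCP) lies midway between the tips of the shut fingers; the grasp point (between the pads) lies 19 mm behind it; x points along the fingers, z is the direction in which the jaws open and shut, and the axes are right-handed (so a half turn about x gives the same grasp; the last joint's range is limited). The gripper opens to 85 mm and grips with 20 to 120 N. Pads are 22 mm wide; open, the fingers measure 114 mm over their backs; the gripper's body (76 mm by 85 mm) begins 54 mm behind the grasp point. The pads swing forward as they close: fully open they stand 13 mm farther back than shut.
Start: joints at [-71.471, 7.471, 85.268, -0, 87.261, -4.893], TCP at [238.525, -550.555, 231.292] pointing down, gripper open.
Joint ranges: [-169.43, 169.43], [-51.17, 129.36], [1.28, 143.12], [-76.62, 256.62], [0, 156.53], [-152.29, 152.29]. Speed limits (degrees/s): [136.94, 136.94, 159.86, 180, 180, 180].

INTERFACE

Orientations are given as [roll, pitch, yaw] about the fixed x, y, z axes, in that order (R = Rz(yaw) Ry(pitch) Rx(roll)).
In Python, from bench import r gives the robot as it stands. The module is installed in compiled form; this text tells all that it offers.
- The arm moves only by the tool servo_tool, never from a script. Its argument "commands" is a list that holds one entry, the list of rows, each a list of 7 numbers: the closure in counts, from 0 (fully open) to 255 (shut), then the shift along the tool's x, y, z in cm, then the turn, a rotation vector about the tool's x, y, z in degrees. A call has 1 to 8 rows; each row is the pose to reach, as a shift and turn from the pose commanded when the call began, along the tool's axes at that moment; what a row does not reach only later rows make up. A row lasts 1/10 s, in which the tool goes at most 50 mm and 8.59 degrees, less where a joint would pass 70% of its speed; a pose out of reach is approached as far as the arm can. A call with a gripper value outside its range is refused whole. The fingers move at their own pace and stop on an object; "force" is the grip in N (left out, the last holds). Time passes only in rows, so rows that repeat a pose let the fingers close. It gives the time, the measured TCP pose, the force and the opening at its end, in the units of the state.
- r.sense(): the state, without advancing time (a new reading comes with each control period).
- r.snapshot(name): name is "scene" or "side" or "wrist"; returns (picture, depth): 480x640x3 uint8, red, green, blue; 480x640 float32, mm along the optical axis (not along the pixel's ray), 0 where there is no reading.
- r.calibration(name): a dict with "fx", "fy", "cx", "cy" (pixels), "pose" (4x4, takes a point from camera to world coordinates). Camera axes: x right, y down, z forward; pixel columns grow to the right and rows downward; lengths in mm; the calibration is good to about 2 mm. A picture is of the moment at which its call begins: read the wrist's pose just before it. calibration takes no time and is no camera call; for the wrist camera it gives the pose at the moment of the call.
- r.hand_in(): hands the job in, once; it reports no verdict.
The state is a dict: "time": time; "joint_pos": joint angles; "qd": joint speeds; "joint_efforts": joint torques, N m; "tool_pos": TCP position; "tcp_rot": TCP orientation; "ft_force": force on the tool from outside, world axes, zero at the start; "wrist_torque": the same for the moment, N m; "finger_gap": finger opening in mm.
Only numpy, scipy, OpenCV 4.12 (cv2) and the standard library are available. Lean on these libraries where they do the work, as an engineer would, in place of code of your own. Each camera call takes 0.05 s, during which the arm holds its last target.

TASK

Put the three round wooden pots away as one nested set, in order of size: first set the medium pot upright inside the big one, fully down on its floor, then set the small pot upright inside the medium one in the same way. Leave the big pot where it stands, and leave the food tin standing where it is.

Things in the scene. Friction and masses are not known exactly. Their poses are not given: they have to be found in the camera images.
- pot_large: The big pot: open-topped straight-sided round pot of pale wood, outer diameter 114 mm, inner diameter 100 mm, 66 mm tall, solid floor 20 mm thick (so 46 mm deep inside); stands upright on the worktop, about 0.4 kg. Origin at the centre of its underside, z up along its axis.
- pot_medium_centre (a point): Centre (on the axis, half-way up) of the medium pot: the same pale wood and open round shape, outer diameter 68 mm, inner diameter 58 mm, 66 mm tall, so its rim is 33 mm above this point; floor 20 mm thick, about 0.15 kg; z up along its axis. It starts upright on the worktop. Nested, its top 20 mm stand out above the big pot's rim, so grip it across the outside by its top 16 to 18 mm, and the fingers stay above the big pot's rim.
- pot_small_centre (a point): Centre (on the axis, half-way up) of the small pot: the same pale wood, slim, outer diameter 36 mm, 66 mm tall, rim 33 mm above this point, about 0.06 kg; z up along its axis. It starts upright on the worktop. Nested, its top 20 mm stand out above the medium pot's rim: grip it too across the outside by its top 16 to 18 mm.
- tin_centre (a point): Centre (half-way up) of a closed, labelled metal food tin, diameter 57 mm, 72 mm tall, standing loose on the worktop among the pots; not part of the set, to be left alone. z up along its axis.
Mind the look-alikes: they are no part of the job. What is shaped like the part that bears pot_small_centre but orange or pink is not meant.

How it is judged:
By the outcome, as a careful person would: the job done as asked, in the order asked, and still so for the second after the job is handed in, with the robot touching nothing.
It also fails if it takes over 59 s, if anything falls off the work surface, if the arm or the gripper's body presses on something with over 40 N, if the wrist force passes 120 N, or if a joint passes its speed limit or range.

## Working session

There is one attempt and no reset: what is moved stays moved. The work goes in short steps, Python scripts to look and compute and a tool call to move; the robot and the scene stay as the last step left them, time stands still between calls to the robot, and variables do not carry over. Pictures are saved under pics/ and viewed, and the job is handed in when it is done.

Besides the shell and the picture viewer there is one more tool, called after "Call:" as a command line: name --argument value ..., lists and objects as JSON in quotes. servo_tool: Moves the arm, as the interface text tells. Its arguments: {"type":"object","properties":{"commands":{"type":"array","items":{"type":"array","items":{"type":"array","items":{"type":"number"}}}},"force":{"type":"number"}},"required":["commands"]}

```bash
mkdir -p pics
python3 - <<'E'
from bench import r
import cv2,numpy as np
for n in ["scene","side","wrist"]:
    c=r.calibration(n); p,d=r.snapshot(n)
    cv2.imwrite(f"pics/a_{n}.png",p[:,:,::-1]); np.savez(f"a_{n}.npz",p=p,d=d,**{k:c[k] for k in c})
    print(n,c["fx"],c["cx"],c["cy"],np.round(c["pose"],3).tolist())
s=r.sense();print(s)
E
```

```text
scene 566.6498470670078 322.5480537512145 238.28214113021588 [[-0.776, -0.398, 0.489, 47.816], [-0.63, 0.501, -0.593, 709.341], [-0.009, -0.768, -0.64, 623.609], [0.0, 0.0, 0.0, 1.0]]
side 455.231376472401 320.2135559653684 242.7021525684763 [[-0.954, -0.165, 0.252, 267.6], [-0.3, 0.458, -0.837, 882.947], [0.022, -0.874, -0.486, 466.752], [0.0, 0.0, 0.0, 1.0]]
wrist 355.9724045127571 320.846314178149 239.29348348204226 [[0.397, -0.871, -0.29, 312.82], [-0.918, -0.377, -0.126, -517.952], [0.0, 0.316, -0.949, 372.581], [0.0, 0.0, 0.0, 1.0]]
{'time': 0.15, 'joint_pos': array([-7.14715513e+01,  7.50591706e+00,  8.53140344e+01, -1.21355612e-04,
        8.72631526e+01, -4.89421723e+00]), 'qd': array([ 0.02047283, -0.08065293, -0.09707627,  0.02040966,  0.0376642 ,
        0.0318326 ]), 'joint_efforts': array([ 1.68652110e-03, -5.70065653e+01, -5.01156199e+01, -7.32621447e-05,
        9.70224413e-03,  4.13351802e-05]), 'tool_pos': array([ 238.37973315, -550.15045847,  230.48636329]), 'tcp_rot': array([175.18934964,  89.91689591, 108.61202146]), 'ft_force': array([-0.36856584,  0.25437936, -0.29626922]), 'wrist_torque': array([-0.01707072,  0.02517115,  0.01021779]), 'finger_gap': 85.22570502717106}
```

View pics/a_scene.png

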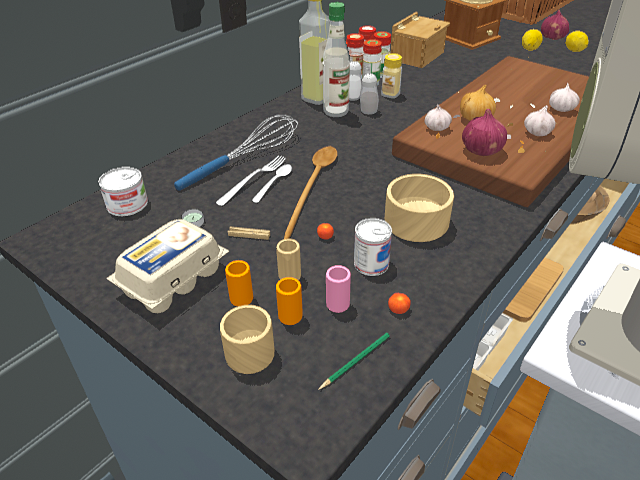

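View pics/a_side.png

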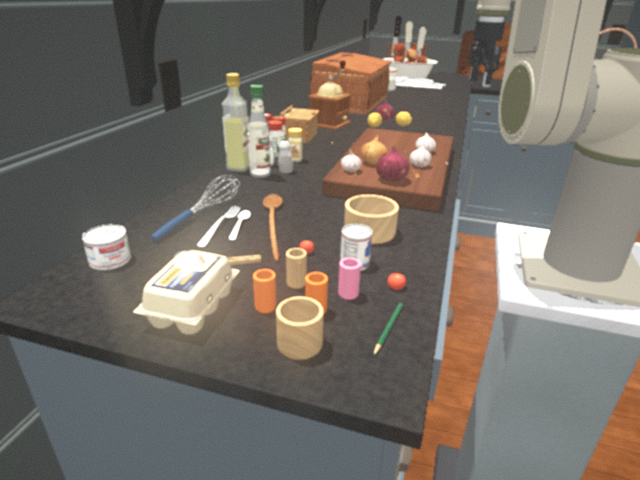

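View pics/a_wrist.png

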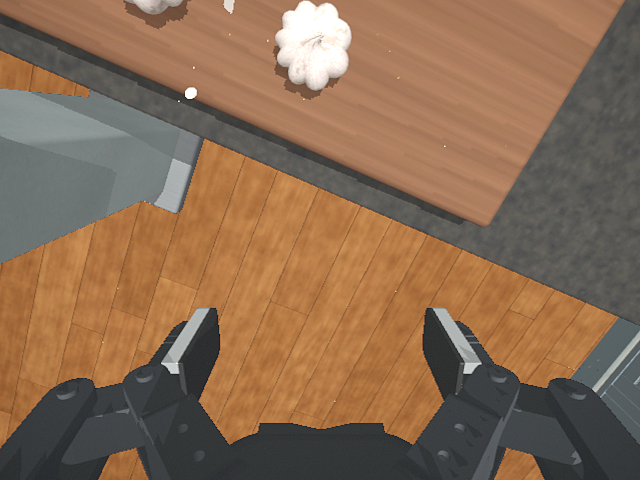

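The scene view shows the big pot at (419,205), the medium pot at (248,340), the small pot at (289,262) and the tin at (373,246). The look-alikes are orange at (239,283) and (289,300), and pink at (338,289). Next I'll measure them from depth and rim circles.

```bash
cat > h.py <<'E'
import numpy as np,cv2
from scipy.optimize import least_squares
def pts(p,d,c):
    v,u=np.mgrid[:480,:640]; P=np.stack([(u-c["cx"])/c["fx"]*d,(v-c["cy"])/c["fy"]*d,d],-1)
    T=np.array(c["pose"]); W=P@T[:3,:3].T+T[:3,3]; W[d<=0]=np.nan; return W
def circ(xy,R=None):
    x0=[*xy.mean(0)]+([] if R else [30])
    f=lambda q:np.hypot(xy[:,0]-q[0],xy[:,1]-q[1])-(R if R else q[2])
    s=least_squares(f,x0,loss="soft_l1"); return s.x,np.abs(s.fun).mean()
def raycast(u,v,c,z):
    T=np.array(c["pose"]); d=T[:3,:3]@np.array([(u-c["cx"])/c["fx"],(v-c["cy"])/c["fy"],1]); o=T[:3,3]
    return o+d*(z-o[2])/d[2]
E
python3 - <<'E'
from h import *
for n,B in [("scene",dict(large=(380,165,460,245),med=(215,300,280,375),small=(273,236,304,285),tin=(350,212,395,280),or1=(222,255,256,310),or2=(274,275,305,327),pink=(322,262,354,315),tomA=(385,288,415,318),tomB=(314,220,336,243),egg=(105,215,232,310),pencil=(315,330,392,392),stick=(225,224,272,242))),
 ("side",dict(large=(338,190,402,245),med=(270,292,330,360),small=(283,245,308,290),tin=(338,222,374,272)))]:
    z=np.load(f"a_{n}.npz"); W=pts(z["p"],z["d"],z)
    for k,(a,b,c,d) in B.items():
        w=W[b:d,a:c].reshape(-1,3); w=w[np.isfinite(w).all(1)]
        o=w[w[:,2]>8]
        if len(o)<5: print(n,k,"low",w.mean(0));continue
        top=np.percentile(o[:,2],98); t=o[o[:,2]>top-5]
        print(n,k,"top",round(top,1),"n",len(t),"ext",np.round(np.r_[t[:,:2].min(0),t[:,:2].max(0)],0),"mid",np.round((t[:,:2].min(0)+t[:,:2].max(0))/2,1), "circ",np.round(circ(t[:,:2])[0],1), "allext",np.round(np.r_[o[:,:2].min(0),o[:,:2].max(0)],0))
    f=z["d"]; 
    # table height check
    print("table",np.nanmedian(W[320:330,190:215] if n=="scene" else W[310:325,60:100],axis=(0,1)))
E
```

```text
scene large top 69.6 n 640 ext [365. -62. 478. 148.] mid [421.5  42.7] circ [420.7  34.7  77.2] allext [ 364. -170.  504.  148.]
scene med top 66.5 n 596 ext [409. 357. 476. 424.] mid [442.7 390.5] circ [442.8 390.7  31. ] allext [408. 316. 535. 424.]
scene small top 66.6 n 261 ext [435. 222. 522. 310.] mid [478.4 266.2] circ [461.2 248.7  45.3] allext [435. 172. 572. 310.]
scene tin top 71.7 n 695 ext [393. 104. 450. 162.] mid [421.2 133.1] circ [422.3 132.1  21.3] allext [392.  32. 464. 230.]
scene or1 top 66.8 n 272 ext [451. 305. 546. 383.] mid [498.6 344.2] circ [492.  341.4  40.2] allext [451. 292. 596. 383.]
scene or2 top 66.5 n 218 ext [429. 285. 464. 321.] mid [446.5 302.8] circ [446.  303.5  15.5] allext [428. 235. 511. 321.]
scene pink top 66.6 n 207 ext [389. 223. 424. 258.] mid [406.7 240.7] circ [406.6 240.8  15.6] allext [388. 223. 424. 259.]
scene tomA top 25.3 n 197 ext [317. 177. 345. 206.] mid [331.  191.4] circ [330.7 192.    9.5] allext [315. 177. 346. 207.]
scene tomB top 23.2 n 106 ext [511. 113. 534. 138.] mid [522.6 125.6] circ [522.4 126.9   8.3] allext [509
[... 298 characters left out ...]
t [596. 183. 662. 228.] mid [628.7 205.6] circ [708.6  59.9 168.1] allext [596. 183. 662. 228.]
table [ 5.38224507e+02  3.93316285e+02 -3.16076576e-01]
side large top 71.3 n 483 ext [368. -59. 477. 163.] mid [422.6  51.7] circ [403.4  46.4  89.9] allext [ 365. -170.  540.  163.]
side med top 66.6 n 466 ext [410. 358. 477. 425.] mid [443.5 391.2] circ [443.5 391.9  31.1] allext [410. 296. 517. 426.]
side small top 66.5 n 152 ext [458. 222. 522. 317.] mid [490.3 269.7] circ [503.8 241.1  15.9] allext [458. 131. 536. 319.]
side tin top 71.9 n 388 ext [391. 103. 449. 258.] mid [420.1 180.4] circ [421.6 135.4  22.8] allext [390.   9. 477. 259.]
table [7.99037500e+02 4.43502622e+02 2.59865726e-01]
```

Run:
```python
from h import *
for n,B in [("scene",dict(large=(420,15,75),med=(443,391,45),small=(504,241,24),tin=(421,133,40),or1=(525,327,0),or2=(446,303,24),pink=(406,241,24))),("side",dict(large=(420,15,75),med=(443,391,45),small=(504,241,24),tin=(421,133,40)))]:
    z=np.load(f"a_{n}.npz"); W=pts(z["p"],z["d"],z).reshape(-1,3)
    for k,(x,y,R) in B.items():
        t0=72 if k=="tin" else 66
        t=W[(np.hypot(W[:,0]-x,W[:,1]-y)<(R or 30))&(np.abs(W[:,2]-t0)<3)]
        if len(t)<5: print(k,len(t));continue
        print(n,k,len(t),"ext",np.round(np.r_[t[:,:2].min(0),t[:,:2].max(0)],0),"mid",np.round((t[:,:2].min(0)+t[:,:2].max(0))/2,1),"circ",np.round(circ(t[:,:2])[0],1))
    q=W[(W[:,0]>300)&(W[:,0]<600)&(W[:,1]>-60)&(W[:,1]<450)&(W[:,2]>78)]
    print("tall",len(q),q[:5])
```

```text
scene large 565 ext [365. -59. 478.  52.] mid [421.5  -3.6] circ [421.1  -4.1  52.9]
scene med 519 ext [409. 357. 476. 424.] mid [442.7 390.5] circ [443.  390.4  31. ]
scene small 150 ext [486. 222. 522. 257.] mid [504.  239.8] circ [503.6 239.8  15.6]
scene tin 324 ext [393. 104. 450. 162.] mid [421.2 132.8] circ [423.4 135.5  24. ]
scene or1 162 ext [510. 305. 546. 340.] mid [528.1 322.5] circ [527.8 322.5  15.4]
scene or2 177 ext [429. 285. 464. 321.] mid [446.5 302.8] circ [446.1 303.3  15.4]
scene pink 177 ext [390. 223. 424. 258.] mid [406.8 240.7] circ [406.8 240.6  15.5]
tall 0 []
side large 324 ext [366. -59. 477.  53.] mid [421.6  -3.2] circ [421.7  -3.1  53. ]
side med 404 ext [410. 358. 477. 425.] mid [443.5 391. ] circ [443.6 391.8  31. ]
side small 109 ext [487. 222. 522. 258.] mid [504.6 240.3] circ [504.2 240.7  15.8]
side tin 231 ext [394. 103. 449. 163.] mid [421.8 132.7] circ [422.7 135.9  24. ]
tall 0 []
```

```bash
cat >> h.py <<'E'
from scipy.spatial.transform import Rotation as Ro
def to(s,target,jaw=0.):
    """tool-frame shift cm and rotvec deg to reach target with tool down and jaw axis z at world angle jaw"""
    R=Ro.from_euler("xyz",s["tcp_rot"],degrees=True).as_matrix()
    best=None
    for a in (jaw,jaw+180):
        z=np.array([np.cos(np.radians(a)),np.sin(np.radians(a)),0]); x=np.array([0,0,-1.]); y=np.cross(z,x)
        rv=Ro.from_matrix(R.T@np.c_[x,y,z]).as_rotvec(degrees=True)
        print("jaw",a,"rotvec",np.round(rv,2))
    print("shift cm",np.round(R.T@(np.array(target)-s["tool_pos"])/10,2))
def now():
    from bench import r
    s=r.sense(); R=Ro.from_euler("xyz",s["tcp_rot"],degrees=True).as_matrix()
    print("t",s["time"],"tcp",np.round(s["tool_pos"],1),"gap",round(s["finger_gap"],1),"F",np.round(s["ft_force"],1),"j",np.round(s["joint_pos"],1)); print("axes cols",np.round(R,3).tolist()); return s
E
python3 -c "
from h import *
s=now(); to(s,[450,-150,231]);to(s,[443,391,150])"
```

```text
t 0.15 tcp [ 238.4 -550.2  230.5] gap 85.2 F [-0.4  0.3 -0.3] j [-71.5   7.5  85.3  -0.   87.3  -4.9]
axes cols [[-0.0, 0.918, 0.398], [0.001, 0.398, -0.918], [-1.0, 0.0, -0.001]]
jaw 0.0 rotvec [-6.658e+01 -7.000e-02 -5.000e-02]
jaw 180.0 rotvec [ 1.1342e+02 -6.0000e-02  8.0000e-02]
shift cm [-1.000e-02  3.532e+01 -2.831e+01]
jaw 0.0 rotvec [-6.658e+01 -7.000e-02 -5.000e-02]
jaw 180.0 rotvec [ 1.1342e+02 -6.0000e-02  8.0000e-02]
shift cm [  8.17  56.19 -78.21]
```

Call:
servo_tool --commands '[[[0,0,2,-1.6,-4,0,0],[0,0,6,-4.8,-12,0,0],[0,0,10.4,-8.4,-20,0,0],[0,0,14.8,-12,-28,0,0],[0,0,19.2,-15.6,-36,0,0],[0,0,23.6,-19.2,-44,0,0],[0,0,28,-22.8,-52,0,0],[0,0,32,-26,-60,0,0]]]'

```text
time: 0.95
tool_pos: [412.1, -215.3, 231.2]
tcp_rot: [-17.5, 90.0, -23.7]
ft_force: [1.2, -0.1, -0.8]
finger_gap: 85.2
```

```bash
python3 -c "
from h import *
s=now(); to(s,[450,-50,231]);to(s,[443,391,150])"
```

```text
t 0.95 tcp [ 412.1 -215.3  231.2] gap 85.2 F [ 1.2 -0.1 -0.8] j [-33.9 -13.9 105.9   0.   88.  -27.6]
axes cols [[0.0, 0.109, 0.994], [-0.0, 0.994, -0.109], [-1.0, -0.0, 0.0]]
jaw 0.0 rotvec [-6.26  0.01  0.  ]
jaw 180.0 rotvec [ 1.7374e+02  1.0000e-02 -2.0000e-02]
shift cm [ 0.02 16.85  1.96]
jaw 0.0 rotvec [-6.26  0.01  0.  ]
jaw 180.0 rotvec [ 1.7374e+02  1.0000e-02 -2.0000e-02]
shift cm [ 8.12 60.61 -3.55]
```

Call:
servo_tool --commands '[[[0,0,4.8,-0.4,-3,0,0],[0,0,9.6,-0.8,-6.6,0,0],[0,0,14.4,-1.2,-6.6,0,0],[0,0,19.2,-1.6,-6.6,0,0],[0,0,24,-2.1,-6.6,0,0],[0,0,28.8,-2.6,-6.6,0,0],[0,0,33.6,-3,-6.6,0,0],[0,0,38,-3.4,-6.6,0,0]]]'

```text
time: 1.75
tool_pos: [421.0, 166.4, 231.3]
tcp_rot: [24.4, 90.0, 24.4]
ft_force: [0.6, -0.1, -0.1]
finger_gap: 85.5
```

Call:
servo_tool --commands '[[[0,2,4.5,0,0,0,0],[0,4,9,0,0,0,0],[0,5,13.5,0,0,0,0],[0,6,18,0,0,0,0],[0,7,19,0,0,0,0],[0,8,19,0,0,0,0],[0,8,19,0,0,0,0],[0,8,19,0,0,0,0]]]'

```text
time: 2.55
tool_pos: [421.5, 352.6, 151.1]
tcp_rot: [-122.9, 89.9, -123.0]
ft_force: [1.1, 0.1, 0.3]
finger_gap: 85.5
```

Run:
```python
from h import *
from bench import r
s=now(); to(s,[443.2,391,41])
c=r.calibration("wrist"); p,d=r.snapshot("wrist"); cv2.imwrite("pics/b.png",p[:,:,::-1])
W=pts(p,d,c).reshape(-1,3); t=W[(np.hypot(W[:,0]-443,W[:,1]-391)<45)&(np.abs(W[:,2]-66)<4)]
print(len(t),(t.min(0)+t.max(0))/2,circ(t[:,:2]) if len(t)>5 else 0)
```

```text
t 2.55 tcp [421.5 352.6 151.1] gap 85.5 F [1.1 0.1 0.3] j [34.6  2.7 98.8 -0.  78.5 34.6]
axes cols [[-0.001, 0.001, 1.0], [-0.001, 1.0, -0.001], [-1.0, -0.001, -0.001]]
jaw 0.0 rotvec [-0.05 -0.03  0.05]
jaw 180.0 rotvec [1.7995e+02 8.0000e-02 5.0000e-02]
shift cm [11.01  3.85  2.17]
2409 [444.41366804 389.92229358  64.98682786] (array([444.18433492, 389.85838426,  30.88494057]), np.float64(1.2885704525665895))
```

View pics/b.png

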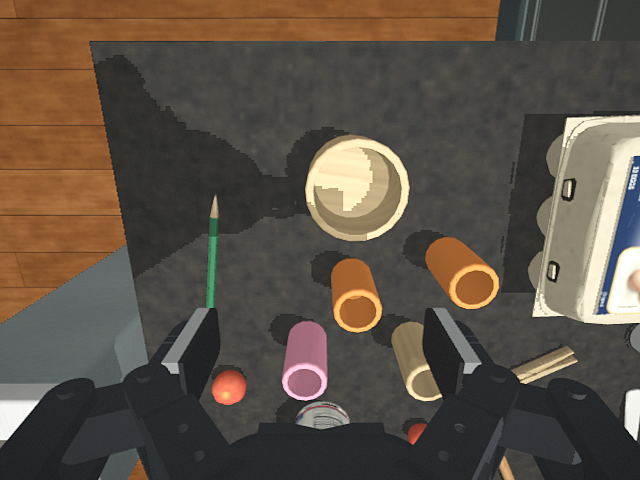

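The wrist view shows the medium pot clear at (357,188), with orange pots below it at (356,295) and (462,272), clear of jaws along world x. I'll centre over it, then descend.

Call:
servo_tool --commands '[[[0,0,3.8,2.2,0,0,0],[0,2,3.8,2.2,0,0,0],[0,4,3.8,2.2,0,0,0],[0,6,3.8,2.2,0,0,0],[0,6,3.8,2.2,0,0,0],[0,6,3.8,2.2,0,0,0]]]'

```text
time: 3.2
tool_pos: [443.9, 391.4, 92.2]
tcp_rot: [18.8, 90.0, 18.8]
ft_force: [0.3, -0.2, 0.7]
finger_gap: 85.6
```

Run:
```python
from h import *
from bench import r
s=now(); to(s,[443.4,390.8,41])
```

```text
t 3.2 tcp [443.9 391.4  92.2] gap 85.6 F [ 0.3 -0.2  0.7] j [36.4 12.3 94.8 -0.  72.9 36.5]
axes cols [[0.0, 0.001, 1.0], [0.0, 1.0, -0.001], [-1.0, 0.0, 0.0]]
jaw 0.0 rotvec [-0.04  0.02 -0.01]
jaw 180.0 rotvec [ 1.7996e+02 -1.0000e-02 -3.0000e-02]
shift cm [ 5.12 -0.06 -0.05]
```

Call:
servo_tool --commands '[[[0,1.5,0,0,0,0,0],[0,3,0,0,0,0,0],[0,4.2,0,0,0,0,0],[0,5.1,0,0,0,0,0],[0,5.1,0,0,0,0,0],[0,5.1,0,0,0,0,0]]]'

```text
time: 3.8
tool_pos: [443.2, 392.0, 39.9]
tcp_rot: [-146.9, 90.0, -146.9]
ft_force: [0.3, 0.1, -0.8]
finger_gap: 85.4
```

Call:
servo_tool --commands '[[[30,0,0,0,0,0,0],[60,0,0,0,0,0,0],[90,0,0,0,0,0,0],[90,0,0,0,0,0,0],[90,0,0,0,0,0,0],[90,0,0,0,0,0,0]]]' --force 35

```text
time: 4.4
tool_pos: [444.2, 392.8, 41.6]
tcp_rot: [39.8, 89.9, 39.8]
ft_force: [-0.7, 0.3, 5.6]
finger_gap: 66.8
```

Run:
```python
from h import *
from bench import r
s=now()
p,d=r.snapshot("side"); cv2.imwrite("pics/c.png",cv2.resize(p[200:400,180:450,::-1],None,fx=2.9,fy=2.9,interpolation=2))
```

```text
t 4.4 tcp [444.2 392.8  41.6] gap 66.8 F [-0.7  0.3  5.6] j [36.5 15.9 96.4  0.  67.6 36.5]
axes cols [[0.002, -0.0, 1.0], [0.001, 1.0, 0.0], [-1.0, 0.001, 0.002]]
```

View pics/c.png

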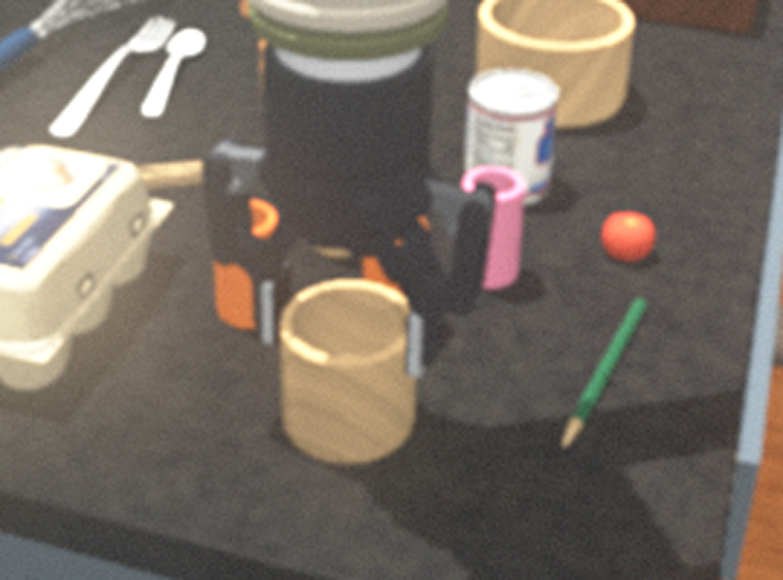

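Closure was stopped at a 66.8 mm gap by the pot, so it's gripped. Lifting.

Call:
servo_tool --commands '[[[90,-1,0,0,0,0,0],[90,-3,0,0,0,0,0],[90,-5,0,0,0,0,0],[90,-8,0,0,0,0,0],[90,-10,0,0,0,0,0],[90,-12,0,0,0,0,0],[90,-12,0,0,0,0,0],[90,-12,0,0,0,0,0]]]'

```text
time: 5.25
tool_pos: [443.5, 392.1, 160.4]
tcp_rot: [33.4, 90.0, 33.4]
ft_force: [-0.1, -0.3, -1.9]
finger_gap: 67.1
```

Run:
```python
from h import *
from bench import r
s=now(); to(s,[421.5,-3.5,162])
p,d=r.snapshot("side"); c=r.calibration("side");cv2.imwrite("pics/d.png",cv2.resize(p[100:370,180:450,::-1],None,fx=2,fy=2,interpolation=2))
W=pts(p,d,c).reshape(-1,3)
hsv=cv2.cvtColor(p,cv2.COLOR_RGB2HSV).reshape(-1,3)
t=W[(np.hypot(W[:,0]-443,W[:,1]-391)<60)&(W[:,2]>100)&(hsv[:,1]>70)]
print(t.min(0),t.max(0)); u=t[np.abs(t[:,2]-np.percentile(t[:,2],90))<5]; print(np.percentile(t[:,2],[1,50,90,99]))
```

```text
t 5.25 tcp [443.5 392.1 160.4] gap 67.1 F [-0.1 -0.3 -1.9] j [36.5  8.7 91.5 -0.  79.8 36.5]
axes cols [[0.001, -0.0, 1.0], [0.0, 1.0, 0.0], [-1.0, 0.0, 0.001]]
jaw 0.0 rotvec [ 0.02  0.03 -0.02]
jaw 180.0 rotvec [-1.7998e+02  3.0000e-02  5.0000e-02]
shift cm [ -0.18 -39.56  -2.22]
[388.97744887 357.92566352 118.88054879] [497.74236243 428.59362001 409.38519492]
[122.37282267 162.91066462 183.0225336  360.4172573 ]
```

View pics/d.png

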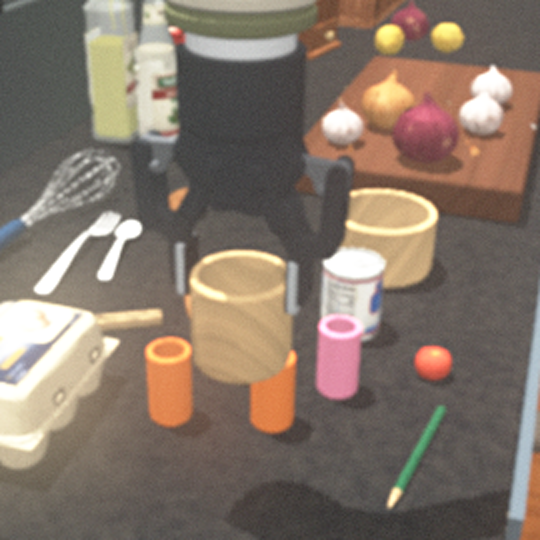

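Held upright, underside near z=119. Moving over the big pot.

Call:
servo_tool --commands '[[[90,0,-2,-0.1,0,0,0],[90,0,-6,-0.3,0,0,0],[90,0,-10.5,-0.6,0,0,0],[90,0,-15,-0.8,0,0,0],[90,0,-19.5,-1.1,0,0,0],[90,0,-24,-1.3,0,0,0],[90,0,-28.5,-1.6,0,0,0],[90,0,-32,-1.8,0,0,0]]]'

```text
time: 6.1
tool_pos: [424.0, 69.9, 158.5]
tcp_rot: [-168.4, 89.8, -168.5]
ft_force: [1.1, -0.5, -0.1]
finger_gap: 67.4
```

Call:
servo_tool --commands '[[[90,0,-3,-0.2,0,0,0],[90,0,-6,-0.4,0,0,0],[90,0,-7.4,-0.4,0,0,0],[90,0,-7.4,-0.4,0,0,0],[90,0,-7.4,-0.4,0,0,0],[90,0,-7.4,-0.4,0,0,0]]]'

```text
time: 6.7
tool_pos: [421.2, -1.1, 159.5]
tcp_rot: [159.2, 89.9, 159.3]
ft_force: [-0.8, 0.4, -0.9]
finger_gap: 67.4
```

Run:
```python
from h import *
from bench import r
s=now(); to(s,[421.5,-2.7,61])
for n in ["scene","side"]:
    p,d=r.snapshot(n); c=r.calibration(n);cv2.imwrite(f"pics/e_{n}.png",p[:,:,::-1])
    W=pts(p,d,c).reshape(-1,3)
    hsv=cv2.cvtColor(p,cv2.COLOR_RGB2HSV).reshape(-1,3)
    t=W[(np.hypot(W[:,0]-421,W[:,1]+3)<45)&(W[:,2]>100)&(W[:,2]<195)&(hsv[:,1]>70)&(hsv[:,2]>90)]
    print(len(t),np.percentile(t,[1,99],axis=0)); top=np.percentile(t[:,2],97)
    u=t[t[:,2]>top-4];print(top,u.min(0),u.max(0),circ(u[:,:2])[0])
    m=t[(t[:,2]<165)&(t[:,2]>120)]; print(len(m),circ(m[:,:2],34))
```

```text
t 6.7 tcp [421.2  -1.1 159.5] gap 67.4 F [-0.8  0.4 -0.9] j [ -7.2 -18.9 117.4   0.   81.6  -7.2]
axes cols [[-0.001, -0.001, 1.0], [0.0, 1.0, 0.001], [-1.0, 0.0, -0.001]]
jaw 0.0 rotvec [ 0.06 -0.07 -0.03]
jaw 180.0 rotvec [-1.7994e+02  4.0000e-02 -1.2000e-01]
shift cm [ 9.85 -0.16  0.05]
2014 [[386.48767592 -34.29476957 121.03249491]
 [450.01196712  31.44803213 184.17695279]]
183.51231781942008 [386.56207263 -37.62936107 179.53641898] [454.55711534  32.25397581 185.85508746] [419.67195637  -2.05047273  31.079618  ]
1150 (array([420.38365879,  -3.98655788]), np.float64(1.5081060966597535))
1239 [[387.36004886 -33.82849303 120.52892172]
 [452.82720626  32.13672264 184.80067262]]
184.27263623397226 [388.7934319  -35.01043056 180.30480611] [454.49966326  32.34922463 193.60706701] [420.90461963  -1.08327922  31.17871939]
677 (array([420.75618507,  -4.07536961]), np.float64(0.983951095258673))
```

View pics/e_scene.png

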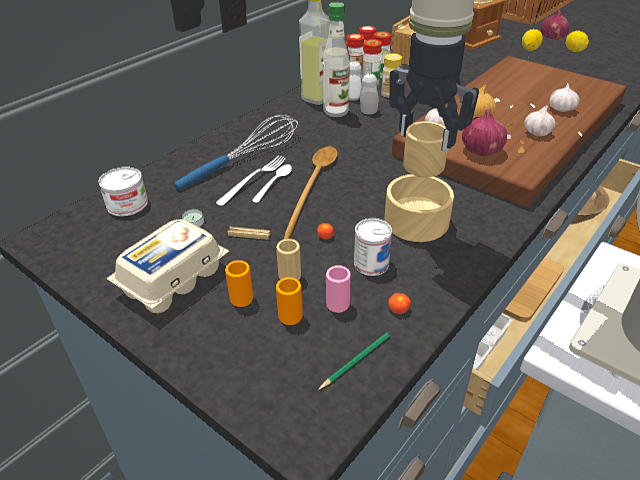

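The scene view shows the medium pot at (426,148), centred over the big one at (419,205); they agree within 1–2 mm. Lowering.

Call:
servo_tool --commands '[[[90,2,0,0,0,0,0],[90,4,0,0,0,0,0],[90,5.5,0,0,0,0,0],[90,7,0,0,0,0,0],[90,8,0,0,0,0,0],[90,9,0,0,0,0,0],[90,9.3,0,0,0,0,0],[90,9.3,0,0,0,0,0]]]'

```text
time: 7.6
tool_pos: [421.4, -1.7, 67.0]
tcp_rot: [170.9, 90.0, 171.0]
ft_force: [0.8, 0.4, -0.9]
finger_gap: 66.9
```

Call:
servo_tool --commands '[[[90,0.1,0,0,0,0,0],[90,0.2,0,0,0,0,0],[90,0.3,0,0,0,0,0],[90,0.3,0,0,0,0,0]]]'

```text
time: 8.0
tool_pos: [421.7, -1.9, 64.4]
tcp_rot: [-3.6, 90.0, -3.6]
ft_force: [-0.1, 0.1, -0.7]
finger_gap: 67.2
```

Call:
servo_tool --commands '[[[90,0.1,0,0,0,0,0],[90,0.2,0,0,0,0,0],[90,0.2,0,0,0,0,0]]]'

```text
time: 8.3
tool_pos: [421.4, -1.9, 62.1]
tcp_rot: [168.9, 90.0, 168.9]
ft_force: [-0.1, 0.2, -1.9]
finger_gap: 67.4
```

Call:
servo_tool --commands '[[[90,0.1,0,0,0,0,0],[90,0.1,0,0,0,0,0],[90,0.1,0,0,0,0,0]]]'

```text
time: 8.6
tool_pos: [421.7, -1.9, 61.6]
tcp_rot: [-39.9, 90.0, -39.9]
ft_force: [-2.4, -0.4, 6.2]
finger_gap: 66.8
```

Call:
servo_tool --commands '[[[90,0.1,0,0,0,0,0],[90,0.1,0,0,0,0,0],[90,0.1,0,0,0,0,0]]]'

```text
time: 8.9
tool_pos: [421.8, -2.0, 61.5]
tcp_rot: [-110.0, 90.0, -110.0]
ft_force: [-8.9, 0.8, 17.1]
finger_gap: 67.2
```

Touchdown. I'll relieve a little, open, then rise.

Call:
servo_tool --commands '[[[90,-0.1,0,0,0,0,0],[60,-0.1,0,0,0,0,0],[30,-0.1,0,0,0,0,0],[0,-0.1,0,0,0,0,0],[0,-0.1,0,0,0,0,0],[0,-0.1,0,0,0,0,0]]]'

```text
time: 9.5
tool_pos: [421.5, -1.9, 61.1]
tcp_rot: [170.5, 90.0, 170.5]
ft_force: [0.6, 0.2, 0.4]
finger_gap: 85.4
```

Call:
servo_tool --commands '[[[0,-1,0,0,0,0,0],[0,-2.5,0,0,0,0,0],[0,-5,0,0,0,0,0],[0,-8,0,0,0,0,0],[0,-9,0,0,0,0,0],[0,-9,4,0,0,0,0],[0,-9,8,1,0,0,0],[0,-9,12,2,0,0,0]]]'

```text
time: 10.3
tool_pos: [441.8, 119.3, 151.6]
tcp_rot: [7.6, 89.9, 7.6]
ft_force: [0.5, -0.4, 0.4]
finger_gap: 85.4
```

Call:
servo_tool --commands '[[[30,0,3,1.5,0,0,0],[30,0,6,3,0,0,0],[30,0,9,4.5,0,0,0],[30,0,11,5.5,0,0,0],[30,0,11,5.5,0,0,0],[30,0,11,5.5,0,0,0]]]'

```text
time: 10.9
tool_pos: [496.1, 228.1, 150.7]
tcp_rot: [-149.0, 89.9, -148.9]
ft_force: [0.7, -1.3, 0.4]
finger_gap: 74.9
```

```bash
cat > m.py <<'E'
from h import *
from bench import r
def look(tag,items):
  for n in ["scene","side"]:
    p,d=r.snapshot(n); c=r.calibration(n);cv2.imwrite(f"pics/{tag}_{n}.png",p[:,:,::-1])
    W=pts(p,d,c).reshape(-1,3)
    for k,(x,y,R,z) in items.items():
        t=W[(np.hypot(W[:,0]-x,W[:,1]-y)<R)&(np.abs(W[:,2]-z)<3)]
        if len(t)<8: print(n,k,len(t)); continue
        u=W[(np.hypot(W[:,0]-x,W[:,1]-y)<R)&(W[:,2]<z+15)]
        print(n,k,len(t),"mid",np.round((t[:,:2].min(0)+t[:,:2].max(0))/2,1),"circ",np.round(circ(t[:,:2])[0],1),"zmed",round(np.median(t[:,2]),1),"z97",round(np.percentile(u[:,2],97),1))
E
python3 - <<'E'
from m import *
s=now(); to(s,[504,240,47])
look("f",dict(large=(421,-3,75,66),med=(421,-3,45,86),small=(504,240,26,66),tin=(421,133,40,72)))
E
```

```text
t 10.9 tcp [496.1 228.1 150.7] gap 74.9 F [ 0.7 -1.3  0.4] j [19.3  2.2 99.4 -0.  78.5 19.2]
axes cols [[-0.001, -0.001, 1.0], [-0.001, 1.0, 0.001], [-1.0, -0.001, -0.001]]
jaw 0.0 rotvec [ 0.08 -0.07  0.04]
jaw 180.0 rotvec [-1.7992e+02 -6.0000e-02 -1.0000e-01]
shift cm [10.37  1.19  0.81]
scene large 669 mid [421.2  -5.4] circ [420.8  -3.8  51.1] zmed 65.5 z97 77.2
scene med 268 mid [419.9  -4.1] circ [420.2  -3.3  31. ] zmed 85.1 z97 86.3
scene small 145 mid [503.9 240.1] circ [503.9 239.7  15.7] zmed 65.1 z97 66.0
scene tin 331 mid [421.5 132.7] circ [423.4 134.7  24.2] zmed 70.1 z97 71.2
side large 360 mid [421.5   2. ] circ [422.   -2.4  50.6] zmed 65.8 z97 78.3
side med 151 mid [420.8  -2.5] circ [421.   -2.2  30.9] zmed 85.5 z97 86.6
side small 115 mid [504.8 241. ] circ [504.2 240.9  15.5] zmed 65.4 z97 66.1
side tin 247 mid [421.3 133. ] circ [422.3 135.1  23.8] zmed 70.3 z97 71.8
```

View pics/f_scene.png

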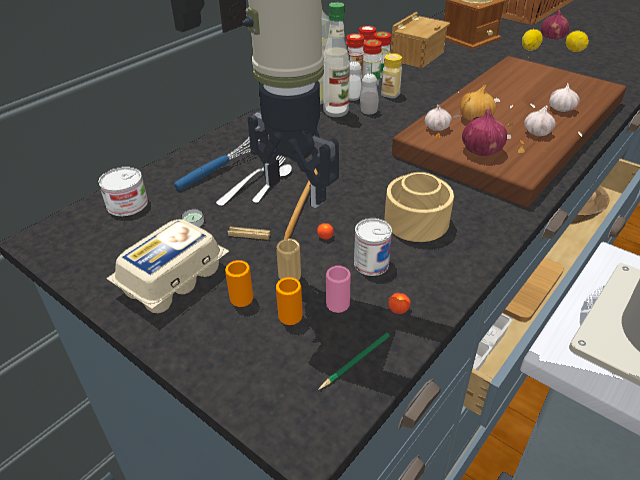

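The medium pot is nested at (419,190), rim at z≈86 as expected for fully down, and the big pot and tin haven't moved. Now the small pot at (289,260).

Call:
servo_tool --commands '[[[60,0,1.2,0.8,0,0,0],[60,2,1.2,0.8,0,0,0],[60,4,1.2,0.8,0,0,0],[60,6,1.2,0.8,0,0,0],[60,6,1.2,0.8,0,0,0],[60,6,1.2,0.8,0,0,0]]]'

```text
time: 11.6
tool_pos: [504.2, 239.4, 91.5]
tcp_rot: [-155.7, 90.0, -155.7]
ft_force: [-0.0, 0.6, 0.6]
finger_gap: 65.3
```

Run:
```python
from h import *
s=now(); to(s,[504.2,240.3,47])
```

```text
t 11.6 tcp [504.2 239.4  91.5] gap 65.3 F [-0.   0.6  0.6] j [ 20.1   7.5 100.3  -0.   72.3  20.2]
axes cols [[-0.001, 0.0, 1.0], [-0.0, 1.0, -0.0], [-1.0, -0.0, -0.001]]
jaw 0.0 rotvec [-0.03 -0.04  0.02]
jaw 180.0 rotvec [1.7997e+02 3.0000e-02 6.0000e-02]
shift cm [4.45 0.09 0.01]
```

Call:
servo_tool --commands '[[[60,1.5,0.1,0,0,0,0],[60,3,0.1,0,0,0,0],[60,4,0.1,0,0,0,0],[60,4.5,0.1,0,0,0,0],[60,4.5,0.1,0,0,0,0]]]'

```text
time: 12.1
tool_pos: [503.5, 240.8, 44.8]
tcp_rot: [-160.2, 89.9, -160.2]
ft_force: [-0.1, 0.2, 0.3]
finger_gap: 65.6
```

Call:
servo_tool --commands '[[[90,0,0,0,0,0,0],[120,0,0,0,0,0,0],[140,0,0,0,0,0,0],[160,0,0,0,0,0,0],[180,0,0,0,0,0,0],[180,0,0,0,0,0,0],[180,0,0,0,0,0,0],[180,0,0,0,0,0,0]]]' --force 30

```text
time: 12.9
tool_pos: [505.1, 241.3, 47.0]
tcp_rot: [20.1, 89.9, 20.1]
ft_force: [-0.4, 0.7, 4.7]
finger_gap: 33.6
```

Call:
servo_tool --commands '[[[180,-1,0,0,0,0,0],[180,-3,0,0,0,0,0],[180,-5,0,0,0,0,0],[180,-8,0,0,0,0,0],[180,-11,0,0,0,0,0],[180,-13,0,0,0,0,0],[180,-13,0,0,0,0,0],[180,-13,0,0,0,0,0]]]'

```text
time: 13.7
tool_pos: [504.4, 241.1, 176.2]
tcp_rot: [25.6, 90.0, 25.6]
ft_force: [0.5, 0.1, -1.9]
finger_gap: 33.7
```

Run:
```python
from m import *
s=now(); to(s,[420.7,-3,180])
look("g",dict(small=(504,240,26,196)))
```

```text
t 13.7 tcp [504.4 241.1 176.2] gap 33.7 F [ 0.5  0.1 -1.9] j [20.3  3.  95.8  0.  81.2 20.3]
axes cols [[0.0, -0.0, 1.0], [0.0, 1.0, 0.0], [-1.0, 0.0, 0.0]]
jaw 0.0 rotvec [ 0.02  0.01 -0.  ]
jaw 180.0 rotvec [-1.7998e+02  1.0000e-02  2.0000e-02]
shift cm [ -0.38 -24.41  -8.38]
scene small 156 mid [503.4 240.9] circ [503.  239.6  17. ] zmed 194.9 z97 206.7
side small 105 mid [502.8 239.9] circ [503.7 241.1  16.8] zmed 194.3 z97 205.9
```

View pics/g_side.png

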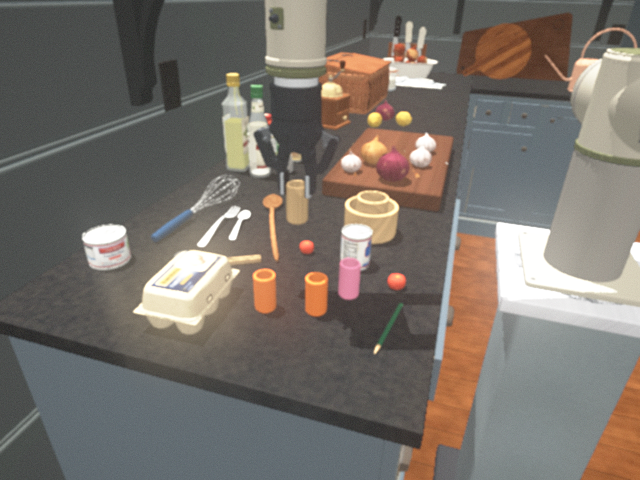

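Held upright at (297,200). Moving over the nest.

Call:
servo_tool --commands '[[[180,0,-2,-0.7,0,0,0],[180,0,-6,-2.1,0,0,0],[180,0,-10,-3.4,0,0,0],[180,0,-14,-4.8,0,0,0],[180,0,-18,-6.2,0,0,0],[180,0,-21,-7.2,0,0,0],[180,0,-23,-7.9,0,0,0],[180,0,-24.4,-8.4,0,0,0]]]'

```text
time: 14.6
tool_pos: [419.0, -4.2, 174.6]
tcp_rot: [177.5, 89.8, 177.4]
ft_force: [0.2, 0.6, -1.2]
finger_gap: 33.8
```

Call:
servo_tool --commands '[[[180,0,0,0,0,0,0],[180,0,0,0,0,0,0],[180,0,0,0,0,0,0]]]'

```text
time: 14.9
tool_pos: [420.4, -2.3, 175.6]
tcp_rot: [158.8, 89.9, 158.9]
ft_force: [0.4, -0.3, 0.1]
finger_gap: 33.8
```

Run:
```python
from m import *
s=now(); to(s,[420.7,-2.7,87])
look("h",dict(small=(420,-3,26,195),med=(420.7,-3,45,86)))
```

```text
t 14.9 tcp [420.4  -2.3 175.6] gap 33.8 F [ 0.4 -0.3  0.1] j [ -7.3 -19.8 116.4   0.   83.4  -7.4]
axes cols [[-0.001, -0.001, 1.0], [0.0, 1.0, 0.001], [-1.0, 0.0, -0.001]]
jaw 0.0 rotvec [ 0.05 -0.06 -0.02]
jaw 180.0 rotvec [-1.7995e+02  4.0000e-02 -1.0000e-01]
shift cm [ 8.86 -0.05  0.04]
scene small 141 mid [419.   -2.5] circ [419.7  -2.6  16.4] zmed 194.1 z97 206.0
scene med 281 mid [420.3  -2.5] circ [420.3  -3.   31.1] zmed 85.1 z97 86.2
side small 89 mid [420.8  -2.9] circ [420.   -2.   16.3] zmed 194.3 z97 205.3
side med 156 mid [420.7  -3. ] circ [421.3  -2.2  31.1] zmed 85.5 z97 86.5
```

View pics/h_scene.png

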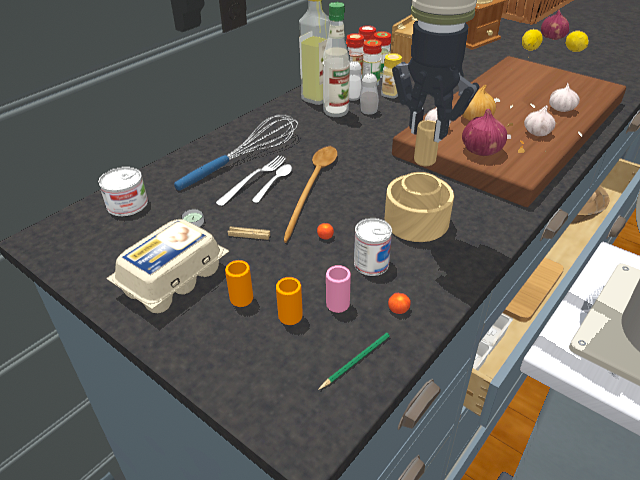

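The small pot at (426,142) is centred over the medium one, within about 1 mm by the circle fits. Lowering; contact expected at TCP z≈87.

Call:
servo_tool --commands '[[[180,2,0,0,0,0,0],[180,4,0,0,0,0,0],[180,5.5,0,0,0,0,0],[180,7,0,0,0,0,0],[180,8,0,0,0,0,0],[180,8.3,0,0,0,0,0],[180,8.3,0,0,0,0,0],[180,8.3,0,0,0,0,0]]]'

```text
time: 15.8
tool_pos: [421.2, -2.9, 94.0]
tcp_rot: [-7.2, 89.9, -7.2]
ft_force: [-1.0, 0.2, -1.1]
finger_gap: 33.8
```

Call:
servo_tool --commands '[[[180,0.1,0,0,0,0,0],[180,0.2,0,0,0,0,0],[180,0.3,0,0,0,0,0],[180,0.3,0,0,0,0,0]]]'

```text
time: 16.2
tool_pos: [420.5, -2.9, 90.3]
tcp_rot: [87.4, 90.0, 87.5]
ft_force: [-0.6, -0.5, -1.0]
finger_gap: 33.4
```

Call:
servo_tool --commands '[[[180,0.1,0,0,0,0,0],[180,0.2,0,0,0,0,0],[180,0.2,0,0,0,0,0]]]'

```text
time: 16.5
tool_pos: [420.4, -2.9, 88.1]
tcp_rot: [171.0, 90.0, 171.0]
ft_force: [-0.1, 0.1, -1.1]
finger_gap: 33.9
```

Call:
servo_tool --commands '[[[180,0.1,0,0,0,0,0],[180,0.1,0,0,0,0,0],[180,0.1,0,0,0,0,0]]]'

```text
time: 16.8
tool_pos: [420.6, -2.9, 87.3]
tcp_rot: [147.5, 90.0, 147.5]
ft_force: [0.2, -0.2, -0.6]
finger_gap: 33.3
```

Call:
servo_tool --commands '[[[180,0.05,0,0,0,0,0],[180,0.05,0,0,0,0,0],[180,0.05,0,0,0,0,0]]]'

```text
time: 17.1
tool_pos: [420.7, -2.9, 87.0]
tcp_rot: [-9.5, 90.0, -9.5]
ft_force: [-1.1, 1.0, 2.4]
finger_gap: 33.6
```

Call:
servo_tool --commands '[[[180,0.05,0,0,0,0,0],[150,0,0,0,0,0,0],[130,0,0,0,0,0,0],[100,0,0,0,0,0,0],[60,0,0,0,0,0,0],[40,0,0,0,0,0,0],[40,0,0,0,0,0,0],[40,0,0,0,0,0,0]]]'

```text
time: 17.9
tool_pos: [420.6, -2.9, 86.8]
tcp_rot: [163.3, 90.0, 163.4]
ft_force: [-0.1, -0.7, 0.4]
finger_gap: 72.0
```

Call:
servo_tool --commands '[[[40,-1,0,0,0,0,0],[40,-2.5,0,0,0,0,0],[40,-5,0,0,0,0,0],[40,-8,0,0,0,0,0],[40,-11,0,0,0,0,0],[40,-13,-4,0,0,0,0],[40,-13,-8,0,0,0,0],[40,-13,-12,0,0,0,0]]]'

```text
time: 18.7
tool_pos: [421.3, -124.3, 219.0]
tcp_rot: [-22.9, 89.8, -22.8]
ft_force: [0.9, -0.5, -1.0]
finger_gap: 72.3
```

Call:
servo_tool --commands '[[[40,0,0,0,0,0,0],[40,0,0,0,0,0,0],[40,0,0,0,0,0,0]]]'

```text
time: 19.0
tool_pos: [420.6, -122.3, 217.1]
tcp_rot: [63.7, 90.0, 63.7]
ft_force: [-0.7, 0.4, -0.3]
finger_gap: 72.0
```

Run:
```python
from m import *
s=now()
look("i",dict(large=(421,-3,75,66),med=(421,-3,45,86),small=(420.7,-3,26,106),tin=(421,133,40,72)))
a=cv2.imread("pics/i_scene.png")[150:280,330:480];b=cv2.imread("pics/i_side.png")[170:290,310:440]
cv2.imwrite("pics/i2.png",np.hstack([cv2.resize(a,(400,347)),cv2.resize(b,(376,347))]))
```

```text
t 19.0 tcp [ 420.6 -122.3  217.1] gap 72.0 F [-0.7  0.4 -0.3] j [-22.9 -18.1 110.8   0.   87.4 -23. ]
axes cols [[0.0, -0.001, 1.0], [0.0, 1.0, 0.001], [-1.0, 0.0, 0.0]]
scene large 606 mid [420.4  -4.2] circ [421.6  -5.5  52.1] zmed 65.4 z97 77.6
scene med 280 mid [420.2  -3.1] circ [420.8  -4.3  30.3] zmed 85.2 z97 98.7
scene small 119 mid [420.5  -4.5] circ [419.8  -3.7  15.7] zmed 105.0 z97 106.4
scene tin 322 mid [421.5 132.2] circ [423.7 134.4  24.2] zmed 70.1 z97 71.2
side large 329 mid [421.8   0.9] circ [422.1  -5.3  52.5] zmed 65.6 z97 77.3
side med 160 mid [420.6   1. ] circ [420.8  -3.5  30.1] zmed 85.6 z97 99.3
side small 68 mid [419.9  -3.5] circ [420.4  -3.3  15.6] zmed 105.3 z97 106.5
side tin 232 mid [421.7 133.1] circ [422.8 135.7  24.4] zmed 70.2 z97 71.6
```

View pics/i2.png

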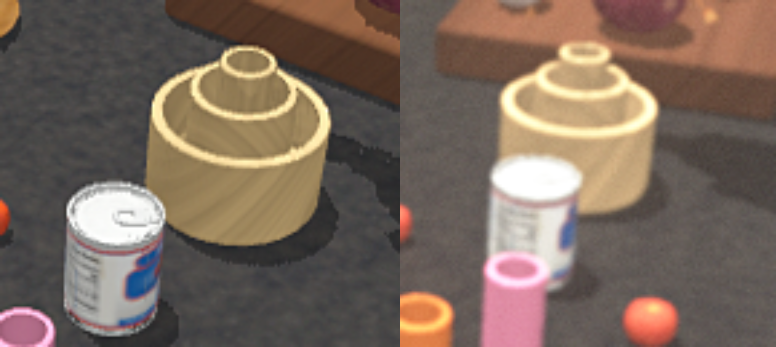

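The three pots are nested upright with rims at about z=66, 86 and 106 mm. The tin is untouched and the gripper is clear.

```bash
python3 -c "
from bench import r
print(r.hand_in())"
```

```text
the job is handed in; nothing more can be done
None
```

The three pots are nested: I set the medium pot inside the big one, then the small pot inside the medium one. I handed the job in at about 19 s.

**Nesting:** in both camera views the rims read about 66, 86 and 106 mm. Those are the heights expected with each pot fully down on the floor below it. All three stand upright and concentric within about 2 mm.

**Big pot and tin:** the big pot is at about (421, -4) and the tin at about (421.5, 133), unchanged within measuring error. I did not touch the orange and pink look-alikes.

**Forces:** the highest reading was about 19 N, when the medium pot touched down. The gripper was open and well clear at hand-in.

**Odd readings:**
- The finger gap read 1 to 2 mm under the true diameters while gripping, about 67 mm for the 68 mm pot and 34 mm for the 36 mm pot.
- In the last check, some circle centres for the partly hidden big and medium rims scattered by 2 to 5 mm. The images show nothing moved.

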